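# Sort two tagged glass samples and clamp the good one

### The arm

A 6-joint arm with a two-finger parallel gripper is mounted at the origin on the work surface. World frame = base frame: x ahead of the robot, y to its left, z up, the work surface at z = 0. Lengths are in m, angles in degrees, forces in N, time in s.
With the tool pointing down it reaches from about 0.325 to 0.85 m from the base axis. Payload 15.5 kg.
Tool frame: the origin (TCP) lies at the very end of the fingers, on their centre line; the grasp point (between the pads) lies arm.grip_depth behind it (arm.grip_depth is the distance from the TCP to the grasp point, in m); z points along the fingers, y is the line along which they close (so a half turn about z gives the same grasp; the last joint's range is limited). The gripper opens to 91 mm and grips with 3 to 60 N. Pads are 32 mm wide; open, the fingers measure 118 mm over their backs; the gripper's body (76 mm by 178 mm) begins 60 mm behind the grasp point.
Start: joints at [68.898, 28.281, 77.091, -0, 74.628, -5.472], TCP at [0.168, 0.602, 0.214] pointing down, gripper open.
Joint ranges: [-166.48, 166.48], [-47.26, 123.95], [12.59, 153.08], [-70.14, 250.14], [6.76, 159.57], [-176.63, 176.63]. Speed limits (degrees/s): [108.29, 108.29, 147.25, 172.46, 172.46, 172.46].

### API

Orientations are given as a 3x3 rotation matrix whose columns are the frame's x, y, z axes.
In Python, from rig import arm gives the robot as it stands. Calls block until the motion is done:
- arm.move_to(position, orientation): joint-space move of the TCP to a pose.
- arm.move_l(position, orientation=None, feed=0.15): straight line of the TCP; orientation=None keeps the orientation; feed is the mean speed in m/s.
- arm.move_joints(angles): joint-space move.
- arm.grip(opening): finger opening in m; the grip force is fixed at half the most; returns when the fingers have stopped.
- arm.sleep(seconds).
- arm.solve_ik(position, orientation): joint angles nearest the present ones, or None.
- arm.snapshot(name): name is "scene" or "top"; returns the picture (480x640x3 uint8, red, green, blue); there is no depth.
- arm.get_calibration(name): a dict with "intrinsics" (3x3 intrinsics, pixels), "k1" (the pictures are not rectified: a ray, as slopes to the right and down, at radius r is drawn at 1 + k1 r^2 times it, then the intrinsics apply), "cam_to_world" (4x4, takes a point from camera to world coordinates). Camera axes: x right, y down, z forward; pixel columns grow to the right and rows downward; lengths in m; the calibration is good to about 2 mm. A picture is of the moment at which its call begins. get_calibration takes no time and is no camera call.
A pose or a line that the arm cannot do raises arm.Unreachable and nothing moves.
- arm.sign_off(): hands the job in; it is judged then, once.
Readings, each from a call of its own:
- arm.current_t(): time.
- arm.current_joint_positions(): joint angles.
- arm.current_dq(): joint speeds.
- arm.current_tau(): joint torques, N m.
- arm.current_ee_pos(): TCP position.
- arm.current_tool_rot(): TCP orientation.
- arm.current_force(): force on the tool from outside, world axes, zero at the start.
- arm.current_torque(): the same for the moment, N m.
- arm.current_width(): finger opening in m.
- arm.current_grasp_force(): force on a finger pad.
Only numpy, scipy, OpenCV 4.12 (cv2) and the standard library are available. Lean on these libraries where they do the work, as an engineer would, in place of code of your own. Each camera call takes 0.05 s, during which the arm holds its last target. There are 200 camera calls.

### The job

First sort the two copper-framed glass samples by the coloured tag on top: lay the green-tagged one flat in the white marked nest of the clamp, its long side running from the fence to the jaw, and the red-tagged one flat in the red reject tray; they are glass, so set them down, do not drop them. Then flip the red safety catch over to the nest side, clear of the lever, and after that pull the black-handled clamp lever all the way towards the robot so the jaw presses the sample against the fence, and finish while still holding the lever there with the fingers, because its spring reopens the jaw. Leave everything else on the bench where it is.

Things in the scene. Friction and masses are not known exactly. Their poses are not given: they have to be found in the camera images.
- good_center (a point): Centre of the green-tagged sample: a flat panel 70 x 46 x 16 mm (x, y, z of its own frame; z up as it lies), copper frame, amber glass, green disc 24 mm on its top face towards its -x end, about 110 g. Grip it across its 46 mm width (along its y), from above. It starts lying on the bench, right of the clamp, its centre 8 mm above the bench.
- bad_center (a point): Centre of the red-tagged sample: the same panel, 70 x 46 x 16 mm, same axes, with a red disc on top. It starts lying on the bench; the two samples may have swapped places.
- nest (a point): Point on the clamp's floor (12 mm above the bench) at the middle of the white, green-edged mark, 84 x 56 mm. x runs from fence to jaw (away from the robot), y left, z up. Steel fence: face at x = -45 mm, 18 mm above the floor. Orange jaw pad: face at x = +49 mm when open, 23 mm above the floor. A sample laid along x has 94 mm for its 70 mm; both y sides are open for 60 mm.
- reject_in (a point): Centre of the inner floor (5 mm above the bench) of the open red reject tray, fixed to the bench; inside 100 mm along its x and 140 mm along its y, walls 5 mm thick, rim 22 mm above the bench.
- catch_tab (a point): Middle of the catch's red tab: a pin 12 mm in diameter, 50 mm long, along the clamp's x, at the top of the 85 mm catch arm, open from above and from both y sides; this point is 20 mm from its robot-side end. At the start 100 mm above the bench, the arm leaning 0.6 rad to the right across the lever. Push it left (clamp +y), under 1 N: past the top it falls over by itself and stays.
- catch_hinge (a point): Axis of the catch, along the clamp's x, 30 mm above the bench; at the start the tab is 48 mm to its right (clamp -y) and 70 mm above it, flipped over it is 76 mm to its left and 39 mm above it.
- catch (a joint): Angle of the safety catch, rad: 0 = guarding the lever (start), 0.6 = upright, 1.7 = flipped fully over to the left, clear of the lever.
- lever_grip (a point): Middle of the lever's black round grip: 16 mm in diameter, 70 mm long, along the clamp's y, projecting to the right of the lever's steel shaft, open above and on all sides. At the start about 167 mm above the bench. It can be pinched from above with the fingers closing along the clamp's x (it turns freely between the pads), or hooked from behind.
- lever_hinge (a point): Pivot of the lever (axis along the clamp's y), 35 mm above the bench. The grip's centre line runs on a circle of 140 mm about it: it leans 0.35 rad away from the robot at the start and 0.55 rad towards the robot when fully pulled (154 mm high).
- lever (a joint): Lever angle, rad: 0 = rest, grows as the grip is pulled towards the robot (clamp -x), 0.9 = hard stop, jaw fully home. Spring return; fully pulled it takes about 8 N at the grip. While the catch is on it is blocked after about 0.1. The jaw moves 33 mm per rad; its sprung pad meets the sample at about 0.7.
- pad: The jaw's orange sprung pad, 50 mm wide; presses on the sample with about 6 N when the lever is fully pulled.
- flux: White flux bottle, 64 mm in diameter, 120 mm high, a bystander; origin at its foot.
- spool: Steel-coloured solder spool, 60 mm in diameter, 50 mm high, a bystander; origin at its foot.
- brush: Brush 160 mm long lying on the bench, a bystander.
- weight: Brass weight, 48 mm in diameter, 45 mm high, a bystander; origin at its foot.
- pot: Blue ceramic pot, 76 mm in diameter, 100 mm high, a bystander; origin at its foot.
- clamp: The clamp, bolted down: grey base plate 220 x 280 x 12 mm, origin under its centre, same axes as the nest (the clamp's axes). Nest at x -12, y +75 mm; blue housing behind the jaw 57 mm high; lever and catch in its right half.
There are look-alikes about, which are no part of the job. Leave any pink, turquoise or yellow look-alike of the part that bears good_center alone.

How it is judged (in metres and radians):
On the way, in this order (a step that is already met when the one before it is completed fails the run):
1. green-tagged sample flat in the nest, red-tagged one flat in the reject tray, both let go (x of good_center in the frame of nest between -0.018 and 0.022 m and y of good_center in the frame of nest between -0.015 and 0.015 m and z of good_center in the frame of nest between 0 and 0.013 m and angle between the x axis of good_center and the x axis of nest, either way round below 0.3 rad and angle between each of good_center, bad_center's own z axis and vertical below 0.15 rad and x of bad_center in the frame of reject_in between -0.05 and 0.05 m and y of bad_center in the frame of reject_in between -0.07 and 0.07 m and z of bad_center in the frame of reject_in below 0.014 m and contact force between the fingers and good below 0.2 N and contact force between the fingers and bad below 0.2 N), for 0.2 s.
2. safety catch flipped over to the left (value of joint catch above 1.3 rad), for 0.2 s.
3. lever pulled home (value of joint lever above 0.82 rad), for 0.2 s.
At the end, for the whole second after the job is handed in: Lever held by the fingers at 0.82 rad or more (over 1 N), catch over 1.3 rad, pad pressing the green-tagged sample over 1.5 N; it lies flat against the fence (within 6 mm; 15 mm sideways; 0.15 rad), the red-tagged one flat in the tray, both at rest and not touched by the fingers (value of joint lever above 0.82 rad and contact force between the fingers and lever above 1 N and value of joint catch above 1.3 rad and contact force between pad and good above 1.5 N and x of good_center in the frame of nest between -0.016 and -0.004 m and y of good_center in the frame of nest between -0.015 and 0.015 m and z of good_center in the frame of nest between 0 and 0.013 m and angle between the x axis of good_center and the x axis of nest, either way round below 0.15 rad and angle between each of good_center, bad_center's own z axis and vertical below 0.15 rad and x of bad_center in the frame of reject_in between -0.05 and 0.05 m and y of bad_center in the frame of reject_in between -0.07 and 0.07 m and z of bad_center in the frame of reject_in below 0.014 m and contact force between the fingers and good below 0.2 N and contact force between the fingers and bad below 0.2 N and linear speed of each of good, bad below 0.03 m/s); the arm keeps its last pose, push and grip.
It fails at once if a bystander (bottle, spool, brush, weight or pot) is pushed 30 mm away or knocked over (distance of any of flux, spool, brush, weight, pot from where it was at the start of the episode above 0.03 m or angle between any of flux, spool, weight, pot's own z axis and vertical above 0.5 rad).
It fails at once if the green-tagged sample is dropped or thrown (contact force between the fingers and good below 0.05 N and linear speed of good above 0.6 m/s).
It fails at once if the red-tagged sample is dropped or thrown (contact force between the fingers and bad below 0.05 N and linear speed of bad above 0.6 m/s).
It also fails if it takes over 72 s, if anything falls off the work surface, if the arm or the gripper's body presses on something with over 40 N, if the wrist force passes 120 N, or if a joint passes its speed limit or range.

## Working session

There is one attempt and no reset: what is moved stays moved. The work goes in short steps, each a Python script; the robot and the scene stay as the last script left them, time stands still between calls to the robot, and variables do not carry over. Pictures are saved under pics/ and viewed, at most 10 in all, crops included, and the job is handed in when it is done.

```bash
mkdir -p pics; ls
python3 - <<'E'
from rig import arm
import cv2,numpy as np
for n in("scene","top"):
    cv2.imwrite(f"pics/{n}0.png",arm.snapshot(n)[:,:,::-1]); c=arm.get_calibration(n); print(n,c)
print(arm.grip_depth,arm.current_tool_rot(),arm.current_t())
E
```

```text
pics
scene {'intrinsics': array([[434.16022561,   0.        , 318.91116548],
       [  0.        , 434.16022561, 242.90815848],
       [  0.        ,   0.        ,   1.        ]]), 'k1': -0.05836328671418076, 'cam_to_world': array([[-0.54788205,  0.6913216 , -0.47106231,  1.16567538],
       [ 0.83646765,  0.46088162, -0.29649621,  0.40228153],
       [ 0.01212973, -0.55647333, -0.83077692,  1.16996836],
       [ 0.        ,  0.        ,  0.        ,  1.        ]])}
top {'intrinsics': array([[549.28890597,   0.        , 317.55346346],
       [  0.        , 549.28890597, 233.10953379],
       [  0.        ,   0.        ,   1.        ]]), 'k1': -0.0208946198251342, 'cam_to_world': array([[-0.01195248, -0.99490035,  0.10015202,  0.42898227],
       [-0.999853  ,  0.01066013, -0.01342916,  0.03563201],
       [ 0.01229304, -0.1002978 , -0.99488152,  1.35091038],
       [ 0.        ,  0.        ,  0.        ,  1.        ]])}
0.0188 [[-9.63017821e-01  2.69437396e-01 -4.06943965e-04]
 [ 2.69437674e-01  9.63017319e-01 -9.91294094e-04]
 [ 1.24802388e-04 -1.06427991e-03 -9.99999426e-01]] 0.1
```

View pics/scene0.png

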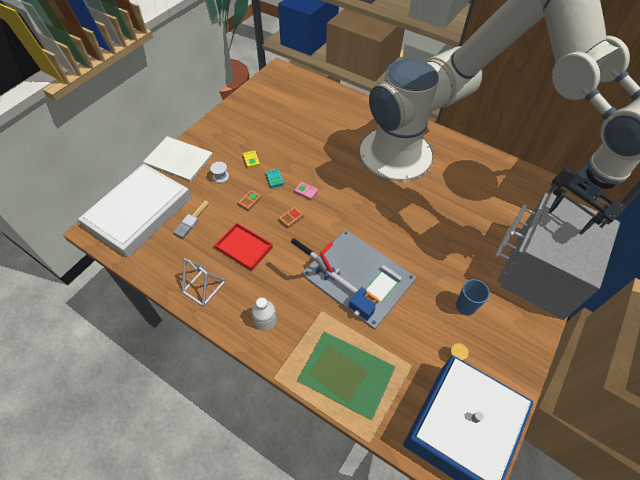

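View pics/top0.png

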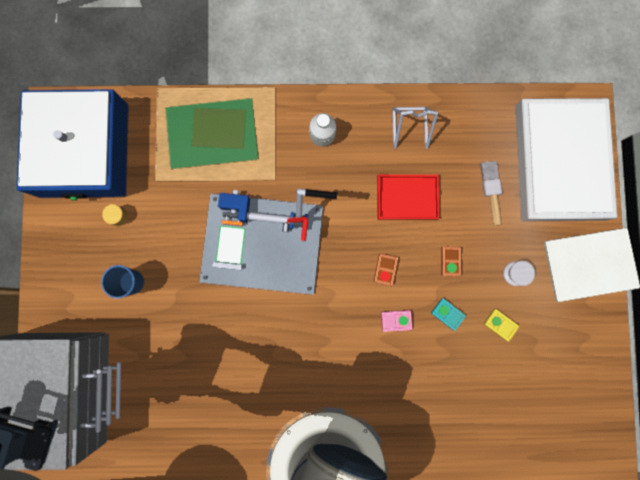

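The scene view and the top view show five panels. In the top view they are red-tagged copper (387,269), green-tagged copper (452,260), pink (397,320), turquoise (449,314) and yellow (502,325). The two copper-framed ones fit the description; the other three are look-alikes. The tray is at (408,197), the nest at (231,245), the catch tab near (305,228) and the lever grip near (320,194). I'll confirm these in an enlarged montage.

Run:
```python
import cv2,numpy as np
t=cv2.imread("pics/top0.png");s=cv2.imread("pics/scene0.png")
def crop(im,x,y,w,h): return cv2.resize(im[y:y+h,x:x+w],(400,300),interpolation=cv2.INTER_CUBIC)
m=np.vstack([np.hstack([crop(t,360,225,120,90),crop(t,195,182,160,120)]),np.hstack([crop(s,235,170,80,60),crop(s,285,225,140,105)])])
cv2.imwrite("pics/m0.png",m)
```

```text
(no output)
```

View pics/m0.png

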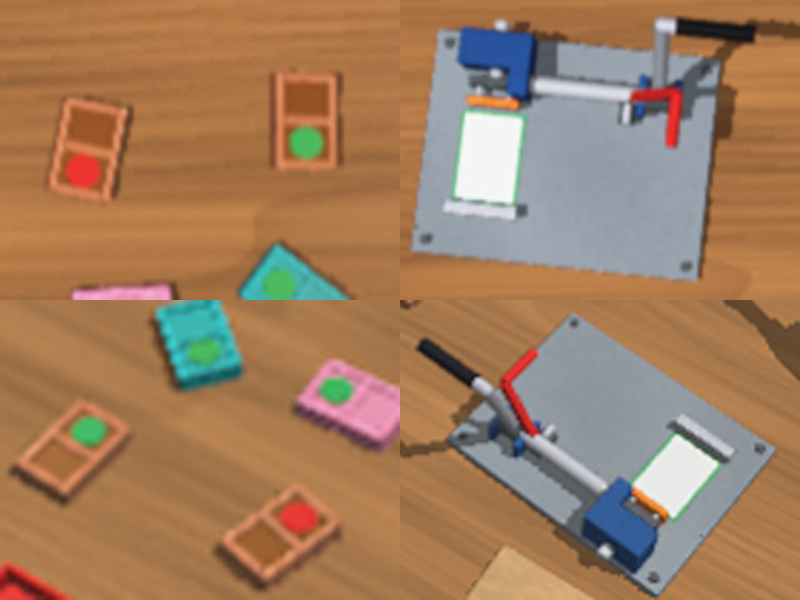

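The montage confirms the copper panels: red tag top left, green tag to its right, both distinct from the turquoise and pink ones. It also shows the clamp with the nest, the red catch tab and the black grip. Now I'll triangulate.

```bash
cat > h.py <<'E'
import cv2,numpy as np
from rig import arm
cal={n:arm.get_calibration(n) for n in("scene","top")}
def ray(n,p):
    c=cal[n]; u=cv2.undistortPoints(np.array([[p]],float),c["intrinsics"],np.array([c["k1"],0,0,0,0]))[0,0]
    T=c["cam_to_world"]; d=T[:3,:3]@np.r_[u,1]; return T[:3,3],d/np.linalg.norm(d)
def tri(pt,ps):
    A=0;b=0;R=[ray("top",pt),ray("scene",ps)]
    for o,d in R: P=np.eye(3)-np.outer(d,d);A=A+P;b=b+P@o
    x=np.linalg.solve(A,b); return x,max(np.linalg.norm((np.eye(3)-np.outer(d,d))@(x-o)) for o,d in R)
def atz(n,p,z): o,d=ray(n,p); return o+d*(z-o[2])/d[2]
def blob(im,f,box):
    """centroid and contour of largest blob; f(h,s,v) on RGB image, box x0,y0,x1,y1"""
    x0,y0,x1,y1=box; h,s,v=[a.astype(int) for a in cv2.split(cv2.cvtColor(im[y0:y1,x0:x1],cv2.COLOR_RGB2HSV))]
    m=f(h,s,v).astype(np.uint8); k,l,st,c=cv2.connectedComponentsWithStats(m)
    i=1+np.argmax(st[1:,4]); con=max(cv2.findContours((l==i).astype(np.uint8),0,2)[0],key=len)+[x0,y0]
    return c[i]+[x0,y0],con,st[i,4]
red=lambda h,s,v:((h<4)|(h>176))&(s>190)&(v>120)
green=lambda h,s,v:(h>45)&(h<80)&(s>110)&(v>90)
white=lambda h,s,v:(s<45)&(v>215)
black=lambda h,s,v:(v<60)
E
python3 - <<'E'
from h import *
np.set_printoptions(precision=4,suppress=True)
t=cv2.imread("pics/top0.png")[:,:,::-1].copy();s=cv2.imread("pics/scene0.png")[:,:,::-1].copy()
for n,f,bt,bs in [("reddisc",red,(372,250,402,290),(275,202,310,232)),("greendisc",green,(440,245,465,280),(235,185,265,212)),
  ("nest",white,(210,222,248,268),(360,265,405,310)),("tray",red,(370,170,445,225),(210,220,275,272)),("grip",black,(300,184,345,204),(286,235,315,262))]:
    a=blob(t,f,bt);b=blob(s,f,bs); x,e=tri(a[0],b[0]); print(n,a[0],a[2],b[0],b[2],x,e)
    if n in("tray","grip","nest"): print("  rects",cv2.minAreaRect(a[1]),cv2.minAreaRect(b[1]))
M=lambda q,ox,oy,k,yy=0,xx=0:[((x-xx+.5)/k-.5+ox,(y-yy+.5)/k-.5+oy) for x,y in q]
for n,q in [("red",[(66,97),(131,106),(113,202),(49,189)]),("green",[(274,72),(339,72),(339,168),(276,168)])]:
    P=np.array([atz("top",p,.016) for p in M(q,360,225,10/3)]); ax=(P[3]+P[2]-P[0]-P[1])/2; print(n,P.mean(0),np.linalg.norm(ax),np.degrees(np.arctan2(ax[1],ax[0])))
P=np.array([atz("top",p,.012) for p in M([(440,30),(720,60),(698,280),(412,250)],195,182,2.5,0,400)]);P
P=np.array([atz("top",p,.012) for p in M([(440,30),(720,60),(698,280),(412,250)],195,182,2.5,0,400)])
y=P[0]-P[1]+P[3]-P[2];x=P[0]-P[3]+P[1]-P[2];print("clamp",P.mean(0),"yaw y",np.degrees(np.arctan2(-y[0],y[1])),"yaw x",np.degrees(np.arctan2(x[1],x[0])),np.linalg.norm(x)/2,np.linalg.norm(y)/2)
tt=M([(676,92),(672,145)],195,182,2.5,0,400);ss=M([(505,383),(535,352)],285,225,400/140,300,400)
for a,b in zip(tt,ss):print("tab",tri(a,b))
tt=M([(683,29),(753,35)],195,182,2.5,0,400);ss=M([(477,380),(423,345)],285,225,400/140,300,400)
for a,b in zip(tt,ss):print("grip",tri(a,b))
E
```

```text
reddisc [384.2794 275.8971] 68 [294.3077 213.0769] 26 [ 0.4573 -0.1432  0.0176] 0.00024141864270378846
greendisc [451.3    267.2571] 70 [252.3704 196.    ] 27 [ 0.4761 -0.3072  0.0164] 0.00022790008637704965
nest [229.9256 244.6671] 793 [381.0648 285.7986] 432 [0.5374 0.2313 0.0157] 2.2582941262807346e-05
  rects ((229.97695922851562, 244.6846160888672), (22.946426391601562, 34.605690002441406), 7.125016689300537) ((381.172119140625, 285.3934326171875), (18.43731117248535, 24.455045700073242), 39.80556869506836)
tray [407.9888 196.508 ] 2683 [243.3919 245.9096] 1327 [ 0.6522 -0.2068  0.0106] 0.0007551808168496513
  rects ((408.0, 196.5), (43.0, 60.0), 90.0) ((243.48736572265625, 244.7418670654297), (48.728267669677734, 32.685791015625), 32.7352294921875)
grip [321.4219 193.8333] 192 [301.1471 246.4118] 102 [0.6342 0.0101 0.1675] 8.340670761173031e-05
  rects ((321.27301025390625, 194.1107177734375), (31.14334487915039, 6.75710916519165), 4.969740867614746) ((300.97296142578125, 246.33786010742188), (21.970800399780273, 4.533658027648926), 35.53767776489258)
red [ 0.4735 -0.1492  0.016 ] 0.06982091172271848 168.05096020524246
green [ 0.4924 -0.3092  0.016 ] 0.07031721599191794 178.5339547268554
clamp [0.5401 0.1543 0.012 ] yaw y -6.692507577501813 yaw x -6.569590686800243 0.2168999028953006 0.2782385623084213
tab (array([0.5883, 0.0475, 0.1024]), np.float64(0.000686882743091211))
tab (array([0.5393, 0.0521, 0.1023]), np.float64(0.0012416277164938887))
grip (array([0.6348, 0.0421, 0.1646]), np.float64(0.002689479439482256))
grip (array([ 0.63  , -0.0214,  0.166 ]), np.float64(1.7083145362814046e-05))
```

```bash
cat >> h.py <<'E'
def down(yaw):
    a=np.radians(yaw); y=np.array([-np.sin(a),np.cos(a),0]); z=np.array([0,0,-1.]); return np.c_[np.cross(y,z),y,z]
CY=-6.63; CR=np.array([[np.cos(np.radians(CY)),-np.sin(np.radians(CY))],[np.sin(np.radians(CY)),np.cos(np.radians(CY))]])
NEST=np.array([.5373,.2308])
def pick(xy,yaw,z=.003,hi=.15):
    arm.grip(.068); arm.move_to([*xy,hi],down(yaw)); arm.move_l([*xy,z],feed=.12)
    w=arm.grip(.03); print("grip w",arm.current_width(),"F",arm.current_grasp_force())
    arm.move_l([*xy,hi],feed=.15); print("lift w",arm.current_width(),arm.current_t())
def place(xy,yaw,z,hi):
    arm.move_to([*xy,hi],down(yaw)); arm.move_l([*xy,z+.025],feed=.15); arm.move_l([*xy,z],feed=.04)
    print("f",arm.current_force()); arm.grip(.066); arm.move_l([*xy,hi],feed=.15); print("placed",arm.current_t())
E
python3 - <<'E'
from h import *
for p,y in [((.4735,-.1492,.003),-12),((.652,-.207,.009),0),((.492,-.309,.003),-1.5),((*NEST,.016),CY)]: print(arm.solve_ik(p,down(y)))
arm.move_to([.35,.35,.3],down(0))
pick((.4735,-.1492),-12)
place((.652,-.207),0,.009,.15)
cv2.imwrite("pics/s1.png",arm.snapshot("scene")[120:360,160:480,::-1].repeat(2,0).repeat(2,1))
E
```

```text
[-2.43847771e+01  3.68228588e+01  1.06481063e+02 -2.54444375e-14
  3.66960779e+01 -1.02384777e+02]
[-2.26121040e+01  4.57259597e+01  7.80166481e+01 -2.54444375e-14
  5.62573922e+01 -1.12612104e+02]
[-3.80188243e+01  4.05522756e+01  9.42098938e+01 -2.54444375e-14
  4.52378306e+01 -1.26518824e+02]
[ 1.73964592e+01  3.95763797e+01  9.32955101e+01 -2.54444375e-14
  4.71281102e+01 -6.59735408e+01]
grip w 0.04572146171749382 F 29.995278418064117
lift w 0.045640558224708784 6.7833
f [ 0.45618861  0.25318822 -0.71463662]
placed 10.8583
```

View pics/s1.png

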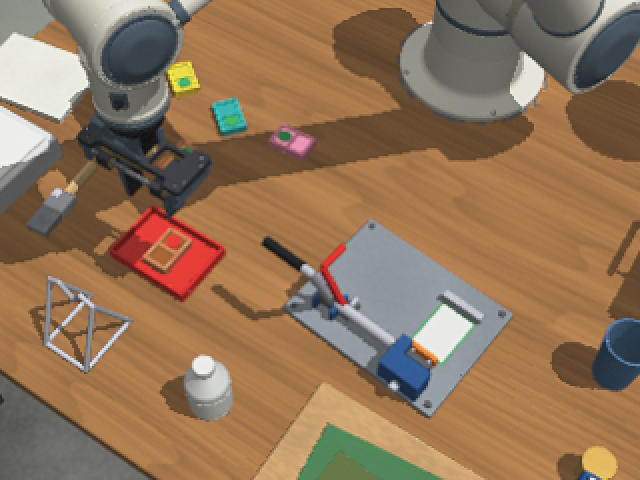

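The red-tagged sample lies flat in the tray at crop (167,249). Next is the green one.

Run:
```python
from h import *
pick((.4924,-.3092),-1.5)
arm.move_l([.47,-.2,.28],feed=.25)
place(NEST,CY,.016,.28)
arm.move_to([.40,.10,.28],down(CY))
t=arm.snapshot("top"); print(arm.current_t(),arm.current_ee_pos(),arm.current_width())
cv2.imwrite("pics/t2.png",cv2.resize(t[170:310,190:450,::-1],None,fx=3,fy=3,interpolation=2))
```

```text
grip w 0.04578944482529698 F 29.98343825340271
lift w 0.045862288595628825 14.9167
f [-0.24899368  0.39922681  0.12126762]
placed 22.2833
23.1167 [0.40100663 0.10034729 0.28014769] 0.06540768914453528
```

View pics/t2.png

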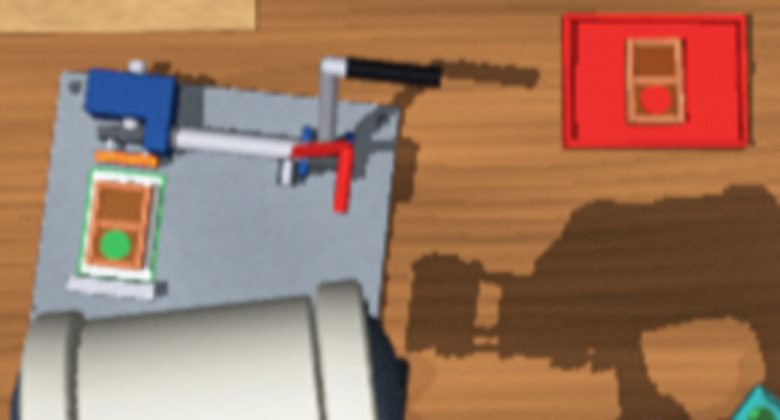

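The green sample is in the nest at crop (118,225), aligned with the mark, and the red one is flat in the tray at (655,80). Next I'll flip the catch.

```bash
cat >> h.py <<'E'
ORG=NEST-CR@np.array([-.012,.075])
W=lambda x,y,z:[*(ORG+CR@np.array([x,y])),z]
E
python3 - <<'E'
from h import *
arm.grip(0); R=down(CY)
arm.move_to(W(.025,-.135,.25),R); arm.move_l(W(.025,-.135,.088),feed=.15); print(arm.current_width(),arm.current_force())
arm.move_l(W(.025,-.085,.088),feed=.08); print(arm.current_force())
arm.move_l(W(.025,-.02,.088),feed=.08); print(arm.current_force())
arm.move_l(W(.025,-.02,.25),feed=.2)
arm.grip(.05); arm.move_to(W(-.03,-.16,.27),R)
t=arm.snapshot("top");s=arm.snapshot("scene"); print(arm.current_t())
r=lambda i:cv2.resize(i[:,:,::-1],(400,300),interpolation=2)
cv2.imwrite("pics/m3.png",np.hstack([r(t[170:290,190:350]),r(s[210:345,270:450])]))
cv2.imwrite("pics/t3.png",t[:,:,::-1]);cv2.imwrite("pics/s3.png",s[:,:,::-1])
E
```

```text
0.00045757164953301465 [0.97705592 0.55474796 0.44007407]
[-0.4727362  -0.94004736 -0.38277951]
[-0.07406751  0.46788823 -0.2768217 ]
30.4583
```

View pics/m3.png

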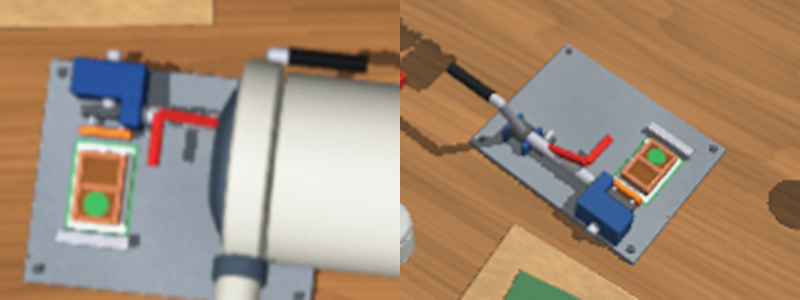

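The catch is flipped over: its tab now lies beside the nest at about left crop (155,140), and the lever is clear. The sample hasn't moved. Now I'll pull the lever along its arc.

Run:
```python
from h import *
g=CR.T@(np.array([.6342,.0101])-ORG); print("grip clamp",g)
R=down(CY-90); y=g[1]-.004; hx=g[0]-.14*np.sin(.35)
P=lambda q,dz=0:W(hx+.14*np.sin(.35-q),y,.035+.14*np.cos(.35-q)-.0188+dz)
print(arm.solve_ik(P(0),R),arm.solve_ik(P(.9),R))
arm.move_to(P(0,.10),R); arm.move_l(P(0),feed=.12); print(arm.current_force())
arm.grip(0); print("w",arm.current_width(),arm.current_grasp_force(),arm.current_force())
for q in (.15,.3,.45,.6,.75,.85,.9):
    arm.move_l(P(q),feed=.06); print(q,arm.current_force(),arm.current_width())
print(arm.current_ee_pos(),P(.9),arm.current_t())
t=arm.snapshot("top");s=arm.snapshot("scene")
r=lambda i:cv2.resize(i[:,:,::-1],(400,300),interpolation=2)
cv2.imwrite("pics/m4.png",np.hstack([r(t[170:290,190:350]),r(s[210:345,270:450])]))
cv2.imwrite("pics/s4.png",s[:,:,::-1])
```

```text
grip clamp [ 0.10973339 -0.13303625]
[-4.84221435e+00  3.27392622e+01  8.01665739e+01 -2.54444375e-14
  6.70941639e+01  1.78778565e+00] [-4.41754003e+00  2.50771427e+01  9.80763388e+01 -2.54444375e-14
  5.68465185e+01  2.21245997e+00]
[-0.58652796 -0.05921227 -0.4327883 ]
w 0.015412836659920872 29.99998390674591 [ 1.97645102 -0.27224928  0.1823849 ]
0.15 [ 5.15501373 -0.07903061  7.94063802] 0.015199801664980306
0.3 [3.77940552 0.44282527 7.95545104] 0.015222027057714645
0.45 [3.83764127 2.43972884 6.44922538] 0.015201419921316156
0.6 [4.41642715 2.49256979 2.41844145] 0.014999961168060875
0.75 [5.06504935 2.96047155 3.64395736] 0.015483103674084175
0.85 [4.25542678 2.181788   3.76100499] 0.015290600226129353
0.9 [5.59942357 1.91245226 5.41123163] 0.0151149822387708
[0.51428061 0.02001768 0.13571266] [np.float64(0.5133666760853409), np.float64(0.020118081351225392), np.float64(0.13555343308833082)] 36.7
```

View pics/m4.png

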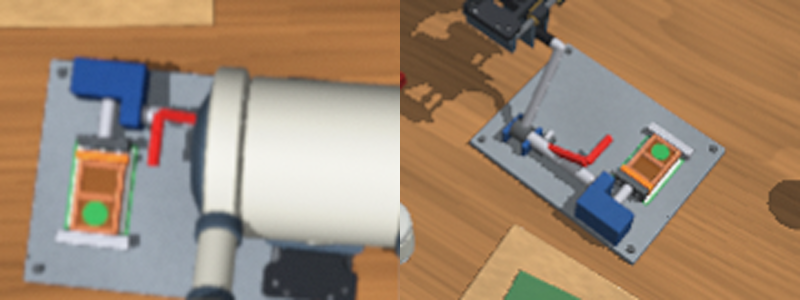

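The lever is down, and the jaw holds the sample against the fence at left crop (100,190). I'll nudge slightly towards the stop for margin, wait, check and hand in.

Run:
```python
from h import *
p=arm.current_ee_pos(); d=CR@np.array([-.003,0])
arm.move_l([p[0]+d[0],p[1]+d[1],p[2]-.001],feed=.03); arm.sleep(.6)
print(arm.current_force(),arm.current_width(),arm.current_grasp_force(),arm.current_ee_pos())
if np.linalg.norm(arm.current_force())<40: print(arm.sign_off(),arm.current_t())
```

```text
[9.47308905 0.71419635 4.58704968] 0.015252082640624368 30.001686215400696 [0.51352742 0.0201337  0.13528966]
the job is handed in; nothing more can be done
the job is handed in; nothing more can be done
```

The job is handed in at about 38 s of the 72 s allowed: the green-tagged sample is clamped in the nest, the red-tagged one is flat in the reject tray, the catch is flipped to the nest side, and the fingers are holding the lever at an estimated 0.9 rad; the hand-in call returned no verdict.

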